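Load a bent hook in its checking jig

TASK

Load the bent steel hook into the checking jig: take it by its square grip post, lead its curved bar through the jig's ring from the open side towards the stop screw, turning the hook so that it follows its own arc, until the tip bears on the face of the stop screw, and press it there gently but definitely for a moment. Leave the hook standing on its foot on the worktop, its bar through the ring and its tip at the screw. Do not force the ring or the screw, and do not move the bearing, the grooved block or the round dish.

Things in the scene. Friction and masses are not known exactly. Their poses are not given: they have to be found in the camera images.
- hook: Loose steel hook, about 0.4 kg. Origin: centre of the underside of its foot (disc 48 mm across, 8 mm thick); z up. On it a square post 20 x 20 mm, 106 mm high, sides along x and y. A round bar, 10 mm thick, leaves the post along +x, 45 mm up, and bends towards +y in a level arc: centre-line radius 70 mm, centre at x 0, y +70 mm; it ends 120 degrees round in a round tip.
- hook_grip (a point): Point on the axis of the hook's square post, 85 mm above the foot's underside, a good height to grip (the bar's top is at 50 mm, the post's at 106 mm). Axes as the hook's.
- hook_tip (a point): Centre of the hook's round tip (radius 5 mm), 115.9 degrees round the arc from the post; the end of the bar is 5 mm further along. Axes as the hook's.
- hook_waist (a point): Point of the bar's centre line 60 degrees round the arc from the post; it lies in the ring when the hook is home. Axes as the hook's.
- jig: Fixed checking jig. Origin on the worktop at the centre of the circle (radius 70 mm, 45 mm up) that the bar must follow, counter-clockwise from above; z up. 10 mm plate at x -12..108, y -28..100 mm. The post goes round this circle too, its foot on the worktop beside the plate (0 deg = jig +x): at about -125 deg the tip is just before the ring, at about -60 deg the hook is home.
- ring_rail: Rail of the jig with the upright steel ring on a slide. Origin: mean centre of the ring, x 70, y 0, z 45 mm in the jig's frame (axes as the jig's). Hole 16.5 mm, its axis along y; outside 32 mm, 8 mm thick, rounded. The slide is set by hand, clamped and rigid: the ring's true centre is up to 4.5 mm off along x, either way, not reported. Over 12 N on it is forcing.
- stop: Stop pillar of the jig, 60 deg round the circle, with a rigid screw with a flat face 18 mm across. Origin: mean place of the face's centre, on the circle, 45 mm up; +x along the hook's travel there. The screw is set by hand: the true face is up to 8 mm before or behind, not reported; the tip must be felt to bear on it. A gentle definite push is 3 N or more for 0.3 s; over 12 N is forcing.
- bearing: Loose ball bearing, 47 mm across, 14 mm high, bystander; origin at the centre of its underside.
- block: Loose grooved steel block 40 x 60 x 28 mm, bystander; origin at the centre of its underside.
- dish: Loose round steel dish 106 mm across, 24 mm high, bystander; origin at the centre of its underside.

How it is judged:
On the way, in this order (a step that is already met when the one before it is completed fails the run):
1. the hook's tip has passed through the ring (y of hook_tip in the frame of ring_rail between 0.012 and 0.045 m and x of hook_tip in the frame of ring_rail between -0.03 and 0.012 m and z of hook_tip in the frame of ring_rail between -0.01 and 0.01 m), for 0.1 s.
2. the tip is pressed against the stop screw with at least 3 N for 0.3 s (contact force between hook and stop above 3 N and distance between hook_waist and ring_rail below 0.015 m), for 0.3 s.
At the end, for the whole second after the job is handed in: hook released, at rest, upright within 4 degrees, foot within 3 mm of the worktop; bar through the ring (waist within 15 mm of its mean centre); tip centre 15.5 mm before to 5 mm behind the mean face of the stop screw (covers all its settings) and within 10 mm of its axis (distance between hook_waist and ring_rail below 0.015 m and x of hook_tip in the frame of stop between -0.0155 and 0.005 m and y of hook_tip in the frame of stop between -0.01 and 0.01 m and height (world z) of hook below 0.003 m and angle between hook's own z axis and vertical below 0.07 rad and linear speed of hook below 0.01 m/s); the robot touches nothing.
It fails at once if the hook presses on the ring with its rail, or on the stop screw with its pillar, with more than 12 N (contact force between hook and ring_rail above 12 N or contact force between hook and stop above 12 N).
It fails at once if bearing, grooved block or dish moved more than 15 mm (distance of any of bearing, block, dish from where it was at the start of the episode above 0.015 m).
It also fails if it takes over 70 s, if anything falls off the work surface, if the arm or the gripper's body presses on something with over 40 N, if the wrist force passes 120 N, or if a joint passes its speed limit or range.

ROBOT

A 6-joint arm with a two-finger parallel gripper is mounted at the origin on a cart in front of the work surface, level with it; the furniture and walls round the work are solid. World frame = base frame: x ahead of the robot, y to its left, z up, the work surface at z = 0. Lengths are in m, angles in rad, forces in N, time in s.
With the tool pointing down it reaches from about 0.275 to 0.75 m from the base axis. Payload 10.2 kg.
Tool frame: the origin (TCP) lies between the finger pads; the fingertips stand 17 mm ahead of it and the grasp point (between the pads) lies 2 mm behind it; x points along the fingers, z is the direction in which the jaws open and shut, and the axes are right-handed (so a half turn about x gives the same grasp; the last joint's range is limited). The gripper opens to 88 mm and grips with 3 to 60 N. Pads are 18 mm wide; open, the fingers measure 123 mm over their backs; the gripper's body (75 mm by 187 mm) begins 45 mm behind the grasp point.
Start: joints at [0.927, 0.313, 1.498, -0, 1.331, -0.223], TCP at [0.214, 0.479, 0.256] pointing down, gripper open.
Joint ranges: [-2.94, 2.94], [-0.97, 2.17], [0.19, 2.56], [-1.23, 4.37], [0.02, 3.11], [-2.88, 2.88]. Speed limits (rad/s): [2.39, 2.39, 3.01, 3.14, 3.14, 3.14].

INTERFACE

Orientations are given as a 3x3 rotation matrix whose columns are the frame's x, y, z axes.
In Python, from station import ctrl gives the robot as it stands.
- The arm moves only by the shell command python3 -m creep 'ROWS'. ROWS is JSON, a list of rows, each a list of 7 numbers: the shift along the tool's x, y, z in m, then the turn, a rotation vector about the tool's x, y, z in rad, then the opening, from 0 (shut) to 1 (fully open). In form: [[dx, dy, dz, ax, ay, az, claw], ...]. A call has 1 to 8 rows; each row shifts and turns the commanded pose from where the row before left it, along the tool's axes as they then stand; what a row does not reach is not made up. A row lasts 1/12 s, in which the tool goes at most 41.7 mm and 7.16 degrees, less where a joint would pass 70% of its speed; a pose out of reach is approached as far as the arm can. A call with a gripper value outside its range is refused whole. The fingers move at their own pace and stop on an object; the grip force is fixed at half the most. Time passes only in rows, so rows that do not move let the fingers close. It gives the time, the measured TCP pose, the force and the opening at its end, in the units of the state.
- ctrl.observe(): the state, without advancing time (a new reading comes with each control period).
- ctrl.snapshot(name): name is "side" or "top" or "wrist"; returns (picture, depth): 384x512x3 uint8, red, green, blue; 384x512 float32, m along the optical axis (not along the pixel's ray), 0 where there is no reading.
- ctrl.camera_model(name): a dict with "K" (3x3 intrinsics, pixels), "view" (4x4, takes a point from world to camera coordinates). Camera axes: x right, y down, z forward; pixel columns grow to the right and rows downward; lengths in m; the calibration is good to about 2 mm. A picture is of the moment at which its call begins: read the wrist's pose just before it. camera_model takes no time and is no camera call; for the wrist camera it gives the pose at the moment of the call.
- ctrl.sign_off(): hands the job in, once; it reports no verdict.
The state is a dict: "clock": time; "q": joint angles; "dq": joint speeds; "joint_efforts": joint torques, N m; "ee_pos": TCP position; "eef_rot": TCP orientation; "ft_force": force on the tool from outside, world axes, zero at the start; "torque": the same for the moment, N m; "width": finger opening in m.
Only numpy, scipy, OpenCV 4.12 (cv2) and the standard library are available. Lean on these libraries where they do the work, as an engineer would, in place of code of your own. Each camera call takes 0.05 s, during which the arm holds its last target.

## Working session

There is one attempt and no reset: what is moved stays moved. The work goes in short steps, Python scripts to look and compute and a shell command to move; the robot and the scene stay as the last step left them, time stands still between calls to the robot, and variables do not carry over. Pictures are saved under pics/ and viewed, and the job is handed in when it is done.

```bash
mkdir -p pics; ls; python3 - <<'E'
from station import ctrl
import cv2,numpy as np
np.set_printoptions(precision=4,suppress=True)
print(ctrl.observe())
for n in ["top","side","wrist"]:
    m=ctrl.camera_model(n); print(n,m["K"],m["view"])
    p,d=ctrl.snapshot(n); cv2.imwrite(f"pics/{n}0.png",p[:,:,::-1]); np.save(f"pics/{n}0.npy",d); np.savez(f"pics/{n}0m.npz",K=m["K"],view=m["view"])
E
```

```text
pics
{'clock': 0.0, 'q': array([ 0.9266,  0.3134,  1.4984,  0.    ,  1.331 , -0.2234]), 'dq': array([ 0.0012, -0.001 ,  0.0004,  0.0006,  0.0027,  0.0009]), 'joint_efforts': array([  0.0014, -40.2216, -25.2265,   0.0695,   0.0353,  -0.0001]), 'ee_pos': array([0.2143, 0.479 , 0.2552]), 'eef_rot': array([[-0.0008, -0.9128,  0.4085],
       [-0.001 ,  0.4085,  0.9128],
       [-1.    ,  0.0003, -0.0012]]), 'ft_force': array([ 0.0097, -0.5838,  0.3794]), 'torque': array([ 0.0058,  0.015 , -0.0551]), 'width': 0.0879845346529549}
top [[438.7873   0.     246.6801]
 [  0.     438.7873 196.6466]
 [  0.       0.       1.    ]] [[-0.0522 -0.9986 -0.0016  0.1948]
 [-0.9765  0.0514 -0.2094  0.5919]
 [ 0.2092 -0.0094 -0.9778  1.2198]
 [ 0.      0.      0.      1.    ]]
side [[477.9742   0.     259.7054]
 [  0.     477.9742 193.9186]
 [  0.       0.       1.    ]] [[-0.9989  0.0452 -0.0096  0.5966]
 [ 0.0379  0.6845 -0.728  -0.0998]
 [-0.0263 -0.7276 -0.6855  1.5537]
 [ 0.      0.      0.      1.    ]]
wrist [[295.0455   0.     257.1146]
 [  0.     295.0455 191.742 ]
 [  0.       0.       1.    ]] [[ 0.4083  0.9129 -0.0009 -0.5249]
 [ 0.8815 -0.394   0.2603 -0.0353]
 [ 0.2373 -0.1071 -0.9655  0.3891]
 [ 0.      0.      0.      1.    ]]
```

View pics/top0.png

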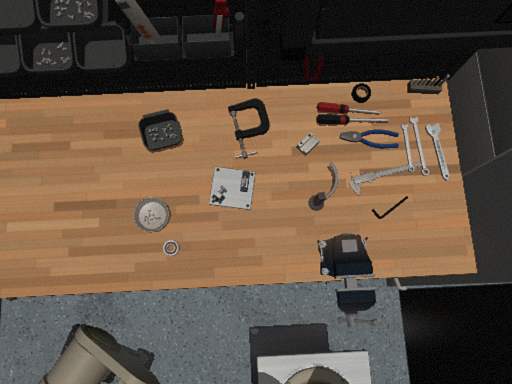

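View pics/side0.png

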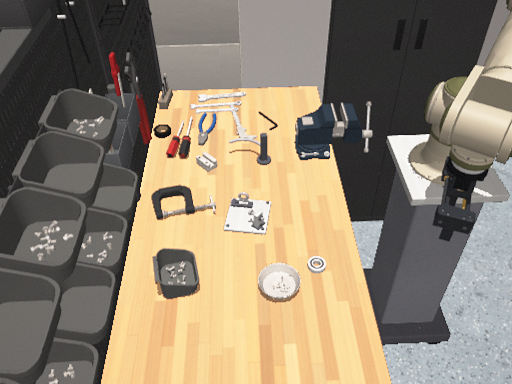

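View pics/wrist0.png

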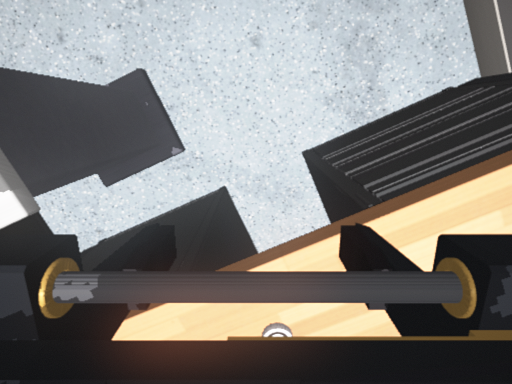

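The top view shows the jig's white plate near (233,188). The hook's post and foot are near (317,202), with the bar curving to (333,167). The dish is at (152,214), the bearing at (171,248) and the block at (308,143). I'll enlarge the crops.

```bash
python3 - <<'E'
import cv2,numpy as np
a=cv2.imread("pics/top0.png")[140:225,195:355]; cv2.imwrite("pics/top0z.png",cv2.resize(a,None,fx=5,fy=5,interpolation=cv2.INTER_CUBIC))
a=cv2.imread("pics/side0.png")[115:240,190:310]; cv2.imwrite("pics/side0z.png",cv2.resize(a,None,fx=4.7,fy=4.7,interpolation=cv2.INTER_CUBIC))
E
```

```text
(no output)
```

View pics/top0z.png

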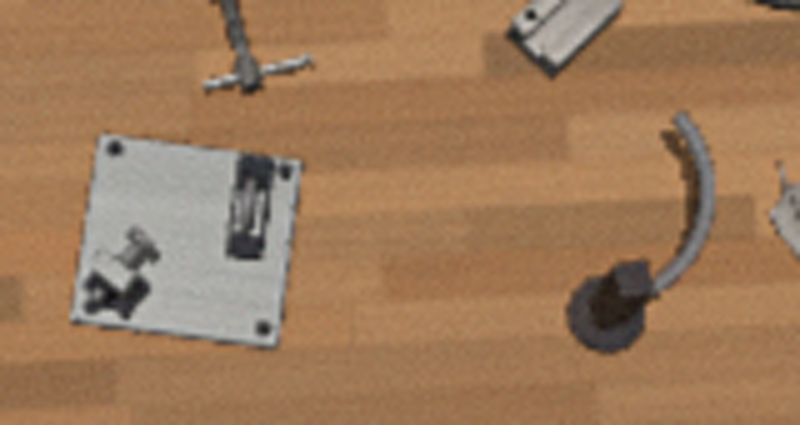

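View pics/side0z.png

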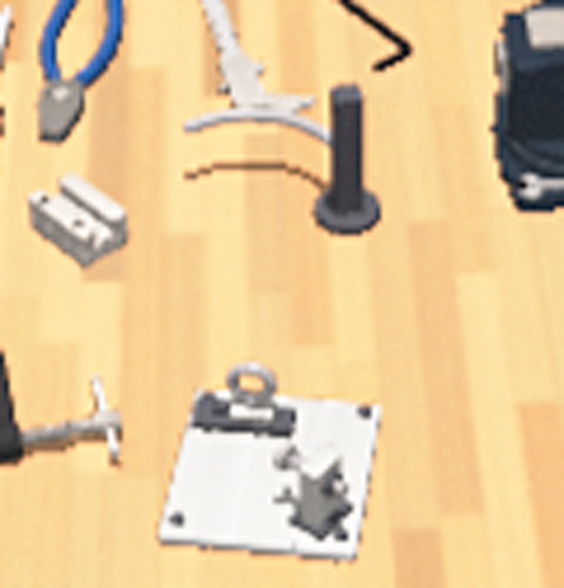

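```bash
cat > h.py <<'E'
import cv2,numpy as np
np.set_printoptions(precision=4,suppress=True)
def load(n):
    m=np.load(f"pics/{n}m.npz"); return cv2.imread(f"pics/{n}.png"),np.load(f"pics/{n}.npy"),m["K"],m["view"]
def cloud(d,K,V):
    v,u=np.mgrid[:d.shape[0],:d.shape[1]].astype(float)
    c=np.stack([(u-K[0,2])/K[0,0]*d,(v-K[1,2])/K[1,1]*d,d],-1)
    W=(c-V[:3,3])@V[:3,:3]; W[d==0]=np.nan; return W
def ray(u,v,z,K,V):
    r=V[:3,:3].T@np.array([(u-K[0,2])/K[0,0],(v-K[1,2])/K[1,1],1]); o=-V[:3,:3].T@V[:3,3]
    return o+r*(z-o[2])/r[2]
def proj(P,K,V):
    c=V[:3,:3]@np.asarray(P)+V[:3,3]; p=K@c; return p[:2]/p[2]
E
python3 - <<'E'
from h import *
im,d,K,V=load("top0")
W=cloud(d,K,V)
# plate corners (zoom px -> full)
f=lambda x,y:(195+(x+.5)/5-.5,140+(y+.5)/5-.5)
for n,p in dict(UL=(99,134),UR=(302,160),LR=(277,348),LL=(72,322)).items(): print(n,ray(*f(*p),.01,K,V))
print("ring px",ray(*f(250,207),.045,K,V))
print("table z",np.nanmedian(W[165:180,270:300,2]), "plate z",W[185,225:232,2])
# post top
z=W[...,2]
m=(z>.09)&(z<.12); m[:,:300]=0; m[:,345:]=0;m[:180]=0;m[215:]=0
print("post top",W[m].mean(0),m.sum(),W[m].min(0),W[m].max(0))
print("vise max z",np.nanmax(z[230:280,318:372]))
m=(z>.035)&(z<.06); m[:,:318]=0; m[:,345:]=0;m[:160]=0;m[:205]&=True;m[205:]=0
print(W[m][::6])
for n,(u,v) in dict(dish=(152,214),bearing=(171,248),block=(308,143)).items(): print(n,W[v,u])
E
```

```text
UL [0.7133 0.2577 0.01  ]
UR [0.6901 0.1333 0.01  ]
LR [0.5732 0.155  0.01  ]
LL [0.5958 0.2785 0.01  ]
ring px [0.6531 0.1671 0.045 ]
table z 1.1259715008492447e-05 plate z [0.0075 0.009  0.0078 0.0087 0.0088 0.0106 0.0116]
post top [ 0.584 -0.045  0.105] 59 [ 0.5739 -0.0573  0.0919] [ 0.5947 -0.0345  0.1128]
vise max z 0.14499321678509594
[[ 0.6994 -0.0937  0.042 ]
 [ 0.6916 -0.0919  0.0474]
 [ 0.6852 -0.0954  0.0579]
 [ 0.6806 -0.096   0.0523]
 [ 0.6786 -0.106   0.0466]
 [ 0.6708 -0.1041  0.0524]
 [ 0.665  -0.1006  0.0519]
 [ 0.6628 -0.1104  0.0468]
 [ 0.656  -0.1031  0.0503]
 [ 0.6499 -0.1025  0.0503]
 [ 0.6439 -0.1021  0.0496]
 [ 0.6385 -0.099   0.0474]
 [ 0.6347 -0.1042  0.0494]
 [ 0.628  -0.0969  0.053 ]
 [ 0.6248 -0.1027  0.0526]
 [ 0.6199 -0.0971  0.0485]
 [ 0.6142 -0.0875  0.049 ]
 [ 0.6102 -0.0925  0.0519]
 [ 0.6058 -0.081   0.0475]
 [ 0.602  -0.0831  0.0504]
 [ 0.5987 -0.0826  0.0518]
 [ 0.5959 -0.0794  0.0515]
 [ 0.5933 -0.0796  0.0491]
 [ 0.5759 -0.0508  0.0532]]
dish [0.5738 0.4513 0.0111]
bearing [ 0.4697  0.3978 -0.0019]
block [ 0.7706 -0.0359  0.0196]
```

```bash
python3 - <<'E'
from h import *
from scipy.optimize import least_squares
im,d,K,V=load("top0"); W=cloud(d,K,V); z=W[...,2]
f=lambda x,y:(195+(x+.5)/5-.5,140+(y+.5)/5-.5)
print("post top ray",ray(*f(633,280),.106,K,V), "foot ray",ray(*f(606,312),.004,K,V))
# bar centreline per row in image
pts=[]
for r in range(164,197):
    g=im[r].astype(int); b=(g[:,0]-g[:,2])>-25   # not wood
    m=b&(z[r]>.03)&(z[r]<.065); m[:322]=0; m[342:]=0
    c=np.where(m)[0]
    if len(c)>=2: pts.append(ray(c.mean(),r,.046,K,V)[:2])
pts=np.array(pts); print(len(pts),pts[::4])
P=ray(*f(633,280),.106,K,V)[:2]
r=least_squares(lambda c:np.hypot(*(pts-c).T)-.07,[.645,-.033],loss="soft_l1",f_scale=.002)
C=r.x; print("C",C,"res",np.abs(r.fun).mean(),"|C-P|",np.hypot(*(C-P)))
e=C-P; psi=np.degrees(np.arctan2(-e[0],e[1])); print("yaw from C",psi)
t=pts[0]-C; print("tip ang",np.degrees(np.arctan2(t[1],t[0])))
im,d,K,V=load("side0"); W=cloud(d,K,V); z=W[...,2]
o=-V[:3,:3].T@V[:3,3]; print("side cam",o)
g=lambda x,y:(190+(x+.5)/4.7-.5,115+(y+.5)/4.7-.5)
print("side post top",ray(*g(346,92),.106,K,V),"foot",ray(*g(347,212),.004,K,V))
im,d,K,V=load("top0"); W=cloud(d,K,V)
m=(W[...,2]>.1); m[:225]=0;m[285:]=0;m[:,:315]=0;m[:,375:]=0; print("vise high",W[m].min(0),W[m].max(0))
_,_,K,V=load("wrist0");R=V[:3,:3]; o=-R.T@V[:3,3]
T=np.array([[-.0008,-.9128,.4085],[-.001,.4085,.9128],[-1,.0003,-.0012]]); print("wrist cam in tool",T.T@(o-[.2143,.479,.2552]),"axis",T.T@R[2])
E
```

```text
post top ray [ 0.584  -0.0463  0.106 ] foot ray [ 0.5861 -0.0468  0.004 ]
33 [[ 0.6918 -0.0953]
 [ 0.679  -0.1016]
 [ 0.6664 -0.1049]
 [ 0.6539 -0.1067]
 [ 0.6416 -0.1056]
 [ 0.6295 -0.1014]
 [ 0.6175 -0.0958]
 [ 0.6059 -0.0858]
 [ 0.5943 -0.0743]]
C [ 0.6542 -0.0363] res 0.0004093887518268575 |C-P| 0.07098403387232759
yaw from C -81.87744672829263
tip ang -57.492652269132904
side cam [0.6407 1.1717 0.9981]
side post top [ 0.5831 -0.0478  0.106 ] foot [ 0.5829 -0.0464  0.004 ]
vise high [ 0.352  -0.1613  0.1   ] [ 0.4726 -0.0582  0.145 ]
wrist cam in tool [-0.1292  0.0673  0.0003] axis [ 0.9654 -0.2606  0.0004]
```

```bash
R='[0.0023,-0.023,-0.01367,0,0,0,1]'; for i in 1; do python3 -m creep '[[0.0023,-0.023,-0.0137,0,0,0,1],[0.0023,-0.023,-0.0137,0,0,0,1],[0.0023,-0.023,-0.0137,0,0,0,1],[0.0023,-0.023,-0.0137,0,0,0,1],[0.0023,-0.023,-0.0137,0,0,0,1],[0.0023,-0.023,-0.0137,0,0,0,1],[0.0023,-0.023,-0.0137,0,0,0,1],[0.0023,-0.023,-0.0137,0,0,0,1]]'; done
```

```text
clock: 0.82
ee_pos: [0.3381, 0.3028, 0.2371]
eef_rot: [[-0.0, -0.913, 0.408], [-0.0, 0.408, 0.913], [-1.0, 0.0, -0.0]]
ft_force: [0.0, -0.3, 0.1]
width: 0.0889
```

```bash
python3 -m creep '[[0.0023,-0.023,-0.0137,0,0,0,1],[0.0023,-0.023,-0.0137,0,0,0,1],[0.0023,-0.023,-0.0137,0,0,0,1],[0.0023,-0.023,-0.0137,0,0,0,1],[0.0023,-0.023,-0.0137,0,0,0,1],[0.0023,-0.023,-0.0137,0,0,0,1],[0.0023,-0.023,-0.0137,0,0,0,1],[0.0023,-0.023,-0.0137,0,0,0,1]]'; python3 -m creep '[[0.0023,-0.023,-0.0137,0,0,0,1],[0.0023,-0.023,-0.0137,0,0,0,1],[0.0023,-0.023,-0.0137,0,0,0,1],[0.0023,-0.023,-0.0137,0,0,0,1],[0.0023,-0.023,-0.0137,0,0,0,1],[0.0023,-0.023,-0.0137,0,0,0,1],[0.0023,-0.023,-0.0137,0,0,0,1],[0.0023,-0.023,-0.0137,0,0,0,1]]';  python3 -m creep '[[0,0,0,0.112,0,0,1],[0,0,0,0.112,0,0,1],[0,0,0,0.112,0,0,1],[0,0,0,0.112,0,0,1],[0,0,0,0.112,0,0,1],[0,0,0,0.112,0,0,1],[0,0,0,0.112,0,0,1],[0,0,0,0.112,0,0,1]]'; python3 -m creep '[[0,0,0,0.112,0,0,1],[0,0,0,0,0,0,1]]'
```

```text
clock: 1.48
ee_pos: [0.4613, 0.1276, 0.2187]
eef_rot: [[-0.0, -0.913, 0.409], [-0.0, 0.409, 0.913], [-1.0, 0.0, -0.0]]
ft_force: [1.0, 0.1, 0.9]
width: 0.0883
clock: 2.15
ee_pos: [0.5845, -0.0476, 0.2001]
eef_rot: [[-0.001, -0.913, 0.409], [0.0, 0.409, 0.913], [-1.0, 0.001, -0.0]]
ft_force: [-0.2, -0.9, 0.3]
width: 0.0882
clock: 2.82
ee_pos: [0.5839, -0.0464, 0.2002]
eef_rot: [[-0.001, -0.246, 0.969], [0.0, 0.969, 0.246], [-1.0, 0.0, -0.0]]
ft_force: [0.5, -0.7, 0.6]
width: 0.0881
clock: 2.98
ee_pos: [0.5839, -0.0464, 0.2003]
eef_rot: [[-0.001, -0.138, 0.99], [0.0, 0.99, 0.138], [-1.0, 0.0, -0.0]]
ft_force: [0.3, -0.6, 0.1]
width: 0.0884
```

```bash
cat >> h.py <<'E'
def snap(n,name):
    from station import ctrl
    m=ctrl.camera_model(n); s=ctrl.observe(); p,d=ctrl.snapshot(n)
    cv2.imwrite(f"pics/{name}.png",p[:,:,::-1]); np.save(f"pics/{name}.npy",d); np.savez(f"pics/{name}m.npz",K=m["K"],view=m["view"]); return s
E
python3 -c "
from h import *
s=snap('wrist','w1');print(s['ee_pos'],s['eef_rot'],s['ft_force'],s['q'])"
```

```text
[ 0.5839 -0.0464  0.2003] [[-0.0005 -0.1376  0.9905]
 [ 0.0001  0.9905  0.1376]
 [-1.      0.0002 -0.0005]] [ 0.343  -0.5587  0.0546] [-0.2791  0.4912  1.3862 -0.      1.2647 -0.4172]
```

View pics/w1.png

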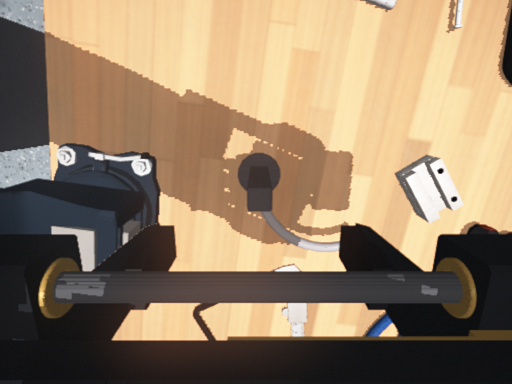

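```bash
python3 - <<'E'
from h import *
im,d,K,V=load("w1"); W=cloud(d,K,V)
a=im[145:255,215:345]; cv2.imwrite("pics/w1z.png",cv2.resize(a,None,fx=5,fy=5,interpolation=cv2.INTER_CUBIC))
print(proj([.584,-.0465,.106],K,V),proj([.584,-.0465,.004],K,V))
m=(W[...,2]>.095)&(W[...,2]<.112);m[:150]=0;m[240:]=0;m[:,:235]=0;m[:,285:]=0
v,u=np.where(m);print(u.min(),u.max(),v.min(),v.max(),np.median(W[m],0),W[m].min(0),W[m].max(0))
E
```

```text
[257.6246 200.53  ] [257.5233 174.3133]
247 272 184 210 [ 0.5853 -0.0434  0.1058] [ 0.5745 -0.0559  0.0951] [ 0.5962 -0.0343  0.108 ]
```

View pics/w1z.png

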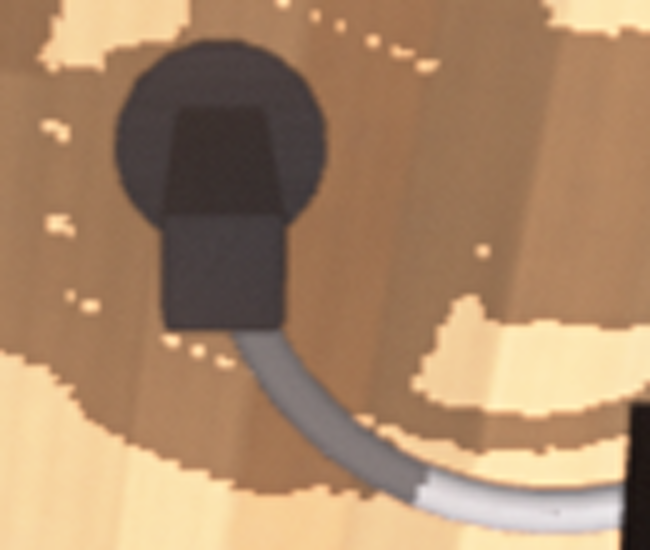

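The post's top face is centred at (259.7,199.4) and its sides line up with the image axes. That puts it about 1.5 mm further along tool z than I had it. I'll go down on it.

```bash
python3 -m creep '[[0.015,0,0.0015,0,0,0,1],[0.015,0,0,0,0,0,1],[0.015,0,0,0,0,0,1],[0.015,0,0,0,0,0,1],[0.015,0,0,0,0,0,1],[0.015,0,0,0,0,0,1],[0.015,0,0,0,0,0,1],[0.012,0,0,0,0,0,1]]'; python3 -m creep '[[0,0,0,0,0,0,0.5],[0,0,0,0,0,0,0.3],[0,0,0,0,0,0,0.2],[0,0,0,0,0,0,0.1],[0,0,0,0,0,0,0],[0,0,0,0,0,0,0],[0,0,0,0,0,0,0],[0,0,0,0,0,0,0]]';python3 -m creep '[[0,0,0,0,0,0,0],[0,0,0,0,0,0,0],[0,0,0,0,0,0,0],[0,0,0,0,0,0,0]]'
```

```text
clock: 3.7
ee_pos: [0.5852, -0.0461, 0.0822]
eef_rot: [[-0.001, -0.145, 0.989], [0.0, 0.989, 0.145], [-1.0, 0.0, -0.001]]
ft_force: [0.6, -0.6, 0.0]
width: 0.0884
clock: 4.37
ee_pos: [0.5855, -0.0462, 0.0837]
eef_rot: [[0.0, -0.142, 0.99], [-0.0, 0.99, 0.142], [-1.0, -0.0, 0.0]]
ft_force: [0.1, -0.2, -0.0]
width: 0.037
clock: 4.7
ee_pos: [0.5855, -0.0462, 0.0835]
eef_rot: [[0.0, -0.142, 0.99], [0.0, 0.99, 0.142], [-1.0, -0.0, 0.0]]
ft_force: [0.5, -0.4, 0.2]
width: 0.0197
```

```bash
python3 -m creep '[[-0.005,0,0,0,0,0,0],[-0.01,0,0,0,0,0,0],[-0.01,0,0,0,0,0,0],[-0.01,0,0,0,0,0,0],[0,0,0,0,0,0,0]]'; python3 -m creep '[[0,0.01,-0.0015,0,0,0,0],[0,0.018,-0.0027,0,0,0,0],[0,0.018,-0.0027,0,0,0,0],[0,0.018,-0.0027,0,0,0,0],[0,0.018,-0.0027,0,0,0,0],[0,0.018,-0.0027,0,0,0,0],[0,0.018,-0.0027,0,0,0,0],[0,0.018,-0.0027,0,0,0,0]]'; python3 -m creep '[[0,0.018,-0.0027,0,0,0,0],[0,0.018,-0.0027,0,0,0,0],[0,0.015,-0.0022,0,0,0,0],[0,0.01,-0.0015,0,0,0,0],[0,0,0,-0.1,0,0,0],[0,0,0,-0.1,0,0,0],[0,0,0,-0.1,0,0,0],[0,0,0,-0.075,0,0,0]]'; python3 -m creep '[[0,0,0,0,0,0,0],[0,0,0,0,0,0,0]]'
python3 -c "
from h import *
for n in ['wrist','top','side']:
  s=snap(n,n+'2');print(s['ee_pos'],s['eef_rot'][:,2],s['ft_force'],s['q'])"
```

```text
clock: 5.12
ee_pos: [0.5865, -0.0464, 0.1213]
eef_rot: [[0.004, -0.142, 0.99], [-0.001, 0.99, 0.142], [-1.0, -0.002, 0.004]]
ft_force: [0.8, -0.0, -4.2]
width: 0.0197
clock: 5.78
ee_pos: [0.545, 0.087, 0.118]
eef_rot: [[-0.001, -0.142, 0.99], [0.0, 0.99, 0.142], [-1.0, 0.0, -0.001]]
ft_force: [-0.5, 0.3, -4.5]
width: 0.0202
clock: 6.45
ee_pos: [0.528, 0.145, 0.1182]
eef_rot: [[-0.001, -0.499, 0.867], [-0.0, 0.867, 0.499], [-1.0, 0.0, -0.001]]
ft_force: [0.5, -0.2, -3.5]
width: 0.0197
clock: 6.62
ee_pos: [0.5281, 0.1448, 0.1183]
eef_rot: [[-0.001, -0.492, 0.87], [-0.0, 0.87, 0.492], [-1.0, 0.0, -0.001]]
ft_force: [-0.8, 0.3, -4.2]
width: 0.0199
[0.5281 0.1448 0.1183] [ 0.8705  0.4922 -0.0005] [-0.8154  0.3134 -4.2239] [ 0.0535  0.5066  1.5983 -0.      1.0373 -0.4611]
[0.5282 0.1447 0.1183] [ 0.8705  0.4921 -0.0004] [-0.0545  0.1156 -3.6813] [ 0.0535  0.5066  1.5982 -0.0001  1.0373 -0.461 ]
[0.5282 0.1447 0.1184] [ 0.8704  0.4924 -0.0003] [-0.598  0.634 -3.237] [ 0.0534  0.5066  1.598  -0.      1.0373 -0.4614]
```

View pics/wrist2.png

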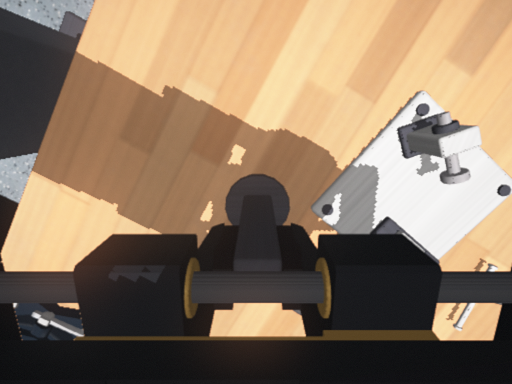

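View pics/side2.png

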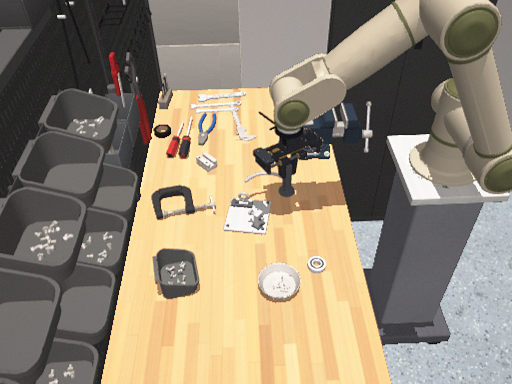

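View pics/top2.png

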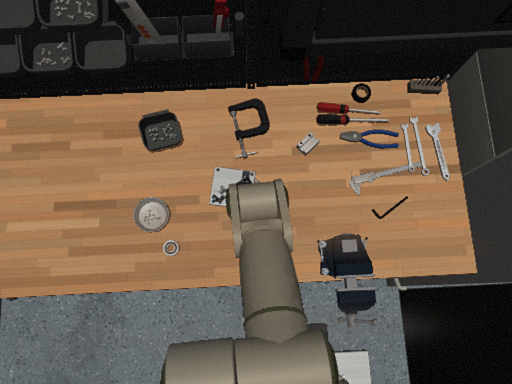

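```bash
python3 -m creep '[[-0.015,0,0,0,0,0,0],[-0.015,0,0,0,0,0,0],[0,-0.01,0.009,0,0,0,0],[0,-0.025,0.0215,0,0,0,0],[0,-0.025,0.0215,0,0,0,0],[0,-0.025,0.0215,0,0,0,0],[0,-0.025,0.0215,0,0,0,0],[0,-0.025,0.0215,0,0,0,0]]'; python3 -m creep '[[0,-0.01,0.009,0,0,0,0],[0,0,0,0,0,0,0],[0,0,0,0,0,0,0]]'
python3 -c "
from h import *
for n in ['wrist']:
  s=snap(n,n+'3');print(s['ee_pos'],s['eef_rot'][:,2],s['ft_force'],s['q'])"
```

```text
clock: 7.43
ee_pos: [0.6975, 0.0842, 0.1482]
eef_rot: [[-0.0, -0.493, 0.87], [0.0, 0.87, 0.493], [-1.0, 0.0, -0.0]]
ft_force: [1.3, 0.8, -3.5]
width: 0.02
clock: 7.68
ee_pos: [0.709, 0.0804, 0.1474]
eef_rot: [[-0.002, -0.493, 0.87], [0.0, 0.87, 0.493], [-1.0, 0.001, -0.001]]
ft_force: [-0.6, -0.1, -4.5]
width: 0.0195
[0.709  0.0804 0.1474] [ 0.87    0.493  -0.0013] [-0.6102 -0.0621 -4.506 ] [-0.0508  0.8283  0.9492  0.0001  1.3657 -0.5664]
```

View pics/wrist3.png

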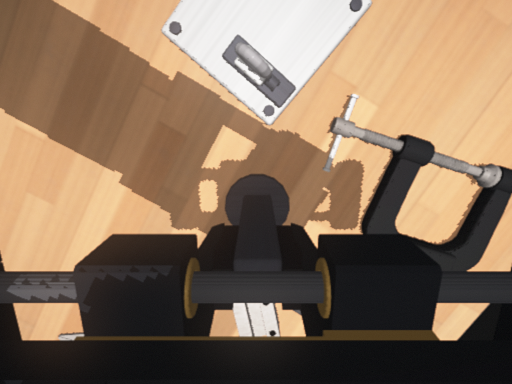

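```bash
python3 - <<'E'
from h import *
im,d,K,V=load("wrist3")
a=im[0:135,150:330]; cv2.imwrite("pics/w3z.png",cv2.resize(a,None,fx=4.4,fy=4.4,interpolation=cv2.INTER_CUBIC))
E
```

```text
(no output)
```

View pics/w3z.png

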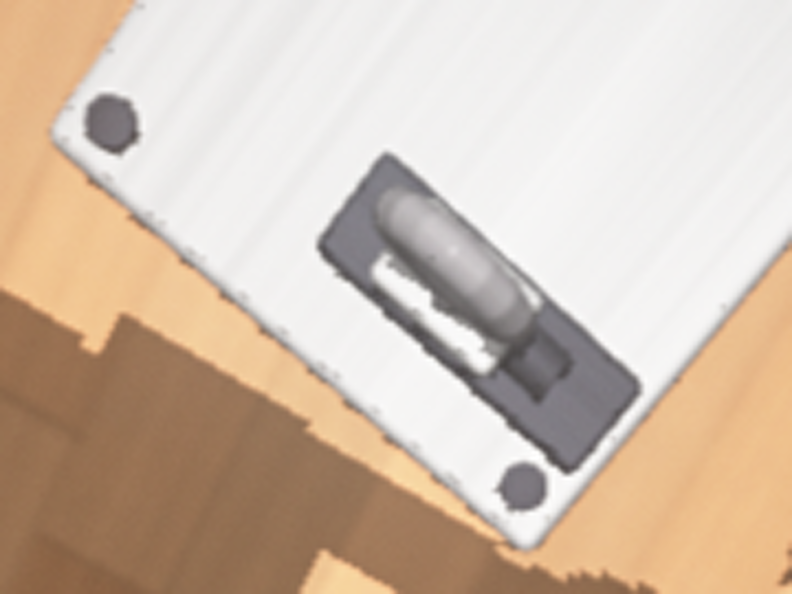

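```bash
python3 - <<'E'
from h import *
im,d,K,V=load("wrist3"); W=cloud(d,K,V)
f=lambda x,y:(150+(x+.5)/4.4-.5,(y+.5)/4.4-.5)
o=-V[:3,:3].T@V[:3,3]; print("cam",o)
A=ray(*f(52,130),.01,K,V); B=ray(*f(524,549),.01,K,V); print("corners",A,B,np.linalg.norm(A-B),np.degrees(np.arctan2(*(B-A)[1::-1])))
D1=ray(*f(111,124),.01,K,V);D2=ray(*f(523,486),.01,K,V);print("dots",D1,D2,np.linalg.norm(D1-D2),np.degrees(np.arctan2(*(D2-D1)[1::-1])))
# right edge
E1=ray(*f(560,515),.01,K,V);E2=ray(*f(788,245),.01,K,V);print("right edge dir",np.degrees(np.arctan2(*(E2-E1)[1::-1])))
for n,(x,y) in dict(rUL=(387,152),rLL=(320,245),rLR=(570,472),rUR=(640,385)).items():
    u,v=f(x,y); print(n,ray(u,v,.02,K,V))
e1=ray(*f(382,197),.045,K,V); e2=ray(*f(528,328),.045,K,V); print("ring ends",e1,e2,np.linalg.norm(e1-e2),(e1+e2)/2)
for (x,y) in [(457,262),(425,228),(490,300),(350,225),(600,400),(545,360)]:
    u,v=f(x,y); print((x,y),np.nanmedian(W[int(v)-1:int(v)+2,int(u)-1:int(u)+2].reshape(-1,3),0))
E
```

```text
cam [0.676  0.139  0.2766]
corners [0.5755 0.1574 0.01  ] [0.6896 0.135  0.01  ] 0.11628801969020731 -11.092695416338303
dots [0.5846 0.1637 0.01  ] [0.6833 0.1454 0.01  ] 0.1004219342626508 -10.469107313852907
right edge dir 79.06203118966181
rUL [0.6329 0.183  0.02  ]
rLL [0.6296 0.1635 0.02  ]
rLR [0.6895 0.1518 0.02  ]
rUR [0.6929 0.1717 0.02  ]
ring ends [0.6396 0.1725 0.045 ] [0.6703 0.167  0.045 ] 0.031219892308848682 [0.6549 0.1697 0.045 ]
(457, 262) [0.6562 0.1677 0.0605]
(425, 228) [0.6495 0.1699 0.0605]
(490, 300) [0.6626 0.166  0.0588]
(350, 225) [0.6321 0.1698 0.0175]
(600, 400) [0.687  0.1659 0.018 ]
(545, 360) [0.6748 0.166  0.0274]
```

```bash
python3 - <<'E'
from h import *
_,_,K,V=load("w1")
T=np.array([[-.0005,-.1376,.9905],[.0001,.9905,.1376],[-1,.0002,-.0005]]); t=np.array([.5839,-.0464,.2003])
for p in [ray(259.7,199.4,.106,K,V),ray(259.1,173.3,.004,K,V)]: print("post world",p,"rel to grasp TCP y-tool",np.array([-.142,.99])@(p[:2]-[.5855,-.0462]), np.array([.99,.142])@(p[:2]-[.5855,-.0462]))
im,d,K,V=load("wrist3")
a=im[165:240,215:300]; cv2.imwrite("pics/w3f.png",cv2.resize(a,None,fx=7,fy=7,interpolation=cv2.INTER_CUBIC))
lift=.1474-.0835
print(proj([.709,.0804,lift+.008],K,V), proj([.709,.0804,lift],K,V))
E
```

```text
post world [ 0.5855 -0.0454  0.106 ] rel to grasp TCP y-tool 0.0008412506326306485 0.00011511429450628254
post world [ 0.5856 -0.0451  0.004 ] rel to grasp TCP y-tool 0.0010693558536822593 0.00024826317846854976
[257.2525 207.9183] [257.2606 204.609 ]
```

View pics/w3f.png

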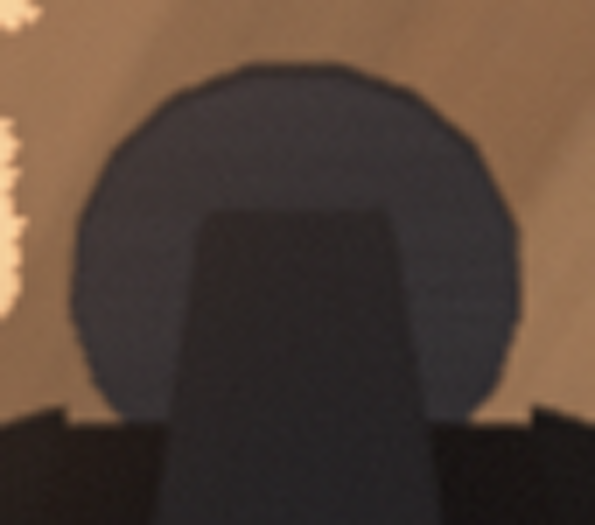

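```bash
python3 -m creep '[[0,0.011,-0.0092,0,0,0,0],[0,0.021,-0.0182,0,0,0,0],[0,0.021,-0.0182,0,0,0,0],[0,0.021,-0.0182,0,0,0,0],[0,0.021,-0.0182,0,0,0,0],[0,0.021,-0.0182,0,0,0,0],[0,0.021,-0.0182,0,0,0,0],[0,0.0103,-0.009,0,0,0,0]]'; python3 -m creep '[[0,0,0,0,0,0,0],[0.01,0,0,0,0,0,0],[0.01,0,0,0,0,0,0],[0.01,0,0,0,0,0,0],[0.01,0,0,0,0,0,0],[0.006,0,0,0,0,0,0],[0,0,0,0,0,0,0],[0,0,0,0,0,0,0]]'
python3 -c "
from h import *
for n in ['side']:
  s=snap(n,n+'4');print(s['ee_pos'],s['eef_rot'][:,2],s['ft_force'],s['q'])"
```

```text
clock: 8.4
ee_pos: [0.5218, 0.1472, 0.1489]
eef_rot: [[-0.002, -0.495, 0.869], [0.0, 0.869, 0.495], [-1.0, 0.001, -0.001]]
ft_force: [-0.9, 0.3, -4.8]
width: 0.0193
clock: 9.07
ee_pos: [0.5257, 0.1456, 0.102]
eef_rot: [[-0.001, -0.494, 0.869], [-0.0, 0.869, 0.494], [-1.0, 0.0, -0.001]]
ft_force: [0.1, 0.1, -5.0]
width: 0.0195
[0.5257 0.1456 0.102 ] [ 0.8694  0.4941 -0.0008] [ 0.1075  0.0934 -4.9978] [ 0.0553  0.5254  1.6179  0.      0.9992 -0.4614]
```

```bash
python3 -m creep '[[0.008,0,0,0,0,0,0],[0.006,0,0,0,0,0,0],[0.003,0,0,0,0,0,0],[0,0,0,0,0,0,0],[0,0,0,0,0,0,0]]'
python3 -c "
from h import *
for n in ['side']:
  s=snap(n,n+'5');print(s['ee_pos'],s['eef_rot'][:,2],s['ft_force'],s['q'])
im,d,K,V=load('side5'); a=im[150:240,205:305]; cv2.imwrite('pics/s5z.png',cv2.resize(a,None,fx=6.5,fy=6.5,interpolation=cv2.INTER_CUBIC))"
```

```text
clock: 9.53
ee_pos: [0.5256, 0.1457, 0.0854]
eef_rot: [[-0.0, -0.494, 0.869], [-0.0, 0.869, 0.494], [-1.0, 0.0, -0.0]]
ft_force: [-0.8, -0.5, -5.0]
width: 0.0198
[0.5256 0.1457 0.0854] [ 0.8693  0.4943 -0.0003] [-0.7789 -0.4977 -4.9767] [ 0.0556  0.5494  1.6303  0.      0.9621 -0.4615]
```

View pics/s5z.png

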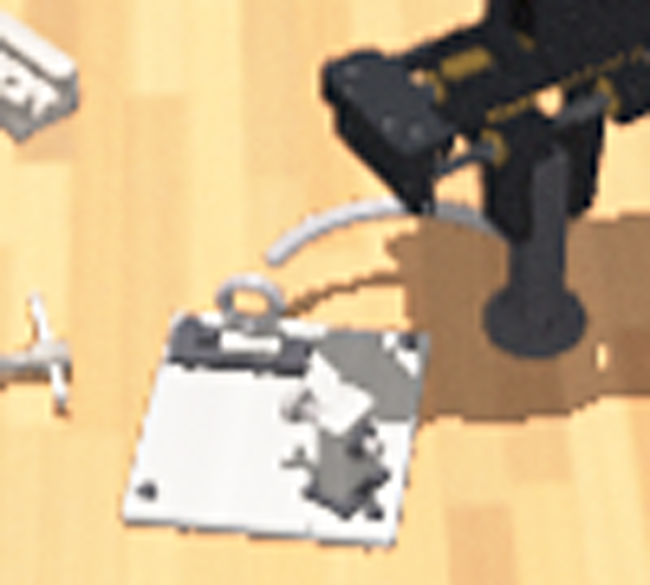

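```bash
python3 - <<'E'
from h import *
_,_,K,V=load("side5"); f=lambda x,y:(205+(x+.5)/6.5-.5,150+(y+.5)/6.5-.5)
print("tip",ray(*f(273,258),.047,K,V)); print("ring",ray(*f(250,301),.045,K,V)); print("corner far-left (108,-28)",ray(*f(178,317),.01,K,V),"far right(-12,-28)",ray(*f(428,335),.01,K,V))
O=np.array([.5859,.1813]);a=np.radians(-140-10.5+115.9);print("pred tip",O+.07*np.array([np.cos(a),np.sin(a)]))
E
```

```text
tip [0.6417 0.1402 0.047 ]
ring [0.6527 0.1658 0.045 ]
corner far-left (108,-28) [0.6864 0.1377 0.01  ] far right(-12,-28) [0.5724 0.1559 0.01  ]
pred tip [0.6435 0.1416]
```

Relative to each other, the side-view tip and ring agree with my estimate to under 1 mm. I'll start along the arc.

```bash
python3 -m creep '[[0,-0.00244,0.0001,-0.0349,0,0,0],[0,-0.00244,0.0001,-0.0349,0,0,0],[0,-0.00244,0.0001,-0.0349,0,0,0],[0,-0.00244,0.0001,-0.0349,0,0,0],[0,-0.00244,0.0001,-0.0349,0,0,0],[0,-0.00244,0.0001,-0.0349,0,0,0],[0,0,0,0,0,0,0],[0,0,0,0,0,0,0]]'
cat > c.py <<'E'
from h import *
from station import ctrl
s=ctrl.observe(); z=s['eef_rot'][:,2]; y=s['eef_rot'][:,1]
zy=np.degrees(np.arctan2(z[1],z[0])); th=zy-169.5
P=s['ee_pos'][:2]+.001*y[:2]; r=P-np.array([.5859,.1813])
print("t",s['clock'],"theta(yaw)",th,"theta(pos)",np.degrees(np.arctan2(r[1],r[0]))+10.5,"rad",np.hypot(*r),"z",s['ee_pos'][2],"F tool",s['eef_rot'].T@s['ft_force'],"torque",s['torque'])
E
python3 c.py
```

```text
clock: 10.25
ee_pos: [0.5345, 0.134, 0.0857]
eef_rot: [[0.0, -0.663, 0.748], [0.0, 0.748, 0.663], [-1.0, -0.0, 0.0]]
ft_force: [-0.5, 0.0, -4.6]
width: 0.0199
t 10.25 theta(yaw) -127.94976471433213 theta(pos) -127.6935010947941 rad 0.06980954668843337 z 0.08572731762787723 F tool [ 4.6259  0.3485 -0.3352] torque [ 0.008   0.0587 -0.0234]
```

```bash
python3 -m creep '[[0.0012,0,0,0,0,0,0],[0,-0.00122,0.00004,-0.01745,0,0,0],[0,-0.00122,0.00004,-0.01745,0,0,0],[0,-0.00122,0.00004,-0.01745,0,0,0],[0,0,0,0,0,0,0],[0,0,0,0,0,0,0]]'; python3 c.py
python3 -c "
from h import *
for n in ['side']:
  s=snap(n,n+'6')
im,d,K,V=load('side6'); a=im[165:225,220:300]; cv2.imwrite('pics/s6z.png',cv2.resize(a,None,fx=8,fy=8,interpolation=cv2.INTER_CUBIC))"
```

```text
clock: 10.75
ee_pos: [0.5371, 0.1313, 0.0843]
eef_rot: [[0.0, -0.702, 0.712], [0.0, 0.712, 0.702], [-1.0, -0.0, 0.0]]
ft_force: [0.5, 0.0, -4.4]
width: 0.0198
t 10.75 theta(yaw) -124.88901640904126 theta(pos) -124.6756246587434 rad 0.0698489086474162 z 0.08434336955009807 F tool [ 4.358  -0.3272  0.3363] torque [-0.0231  0.0866  0.04  ]
```

View pics/s6z.png

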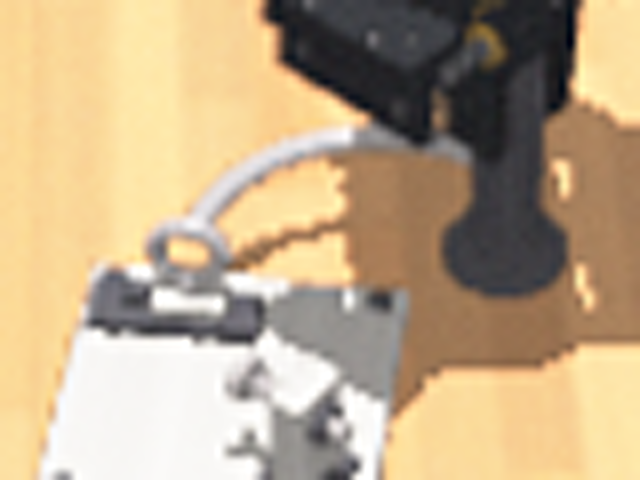

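The tip, at (197,222) in the crop, stands just behind the ring, whose centre is at (188,250). I'll enter slowly and watch the force.

```bash
python3 -m creep '[[0,-0.00122,0.00004,-0.01745,0,0,0],[0,-0.00122,0.00004,-0.01745,0,0,0],[0,-0.00122,0.00004,-0.01745,0,0,0]]'; python3 c.py;  python3 -m creep '[[0,-0.00122,0.00004,-0.01745,0,0,0],[0,-0.00122,0.00004,-0.01745,0,0,0],[0,-0.00122,0.00004,-0.01745,0,0,0]]'; python3 c.py
```

```text
clock: 11.05
ee_pos: [0.5398, 0.1289, 0.0843]
eef_rot: [[0.0, -0.74, 0.673], [-0.0, 0.673, 0.74], [-1.0, -0.0, -0.0]]
ft_force: [-0.2, 0.3, -4.3]
width: 0.0199
t 11.05 theta(yaw) -121.77306488867333 theta(pos) -121.65476223175256 rad 0.06983265773749847 z 0.08434058273226869 F tool [4.2608 0.3614 0.1385] torque [-0.0002  0.0446  0.036 ]
clock: 11.3
ee_pos: [0.5426, 0.1265, 0.0843]
eef_rot: [[0.0, -0.774, 0.633], [-0.0, 0.633, 0.774], [-1.0, -0.0, 0.0]]
ft_force: [0.1, -0.6, -4.6]
width: 0.0199
t 11.3 theta(yaw) -118.78108945067456 theta(pos) -118.617019167156 rad 0.0697978875580777 z 0.08432088390325479 F tool [ 4.6058 -0.4983 -0.3933] torque [-0.0498  0.0404  0.0801]
```

```bash
python3 -m creep '[[0,-0.00122,0.00004,-0.01745,0,0,0],[0,-0.00122,0.00004,-0.01745,0,0,0],[0,-0.00122,0.00004,-0.01745,0,0,0]]'; python3 c.py;  python3 -m creep '[[0,-0.00122,0.00004,-0.01745,0,0,0],[0,-0.00122,0.00004,-0.01745,0,0,0],[0,-0.00122,0.00004,-0.01745,0,0,0],[0,0,0,0,0,0,0]]'; python3 c.py
python3 -c "
from h import *
for n in ['side']:
  s=snap(n,n+'7')
im,d,K,V=load('side7'); a=im[165:225,220:300]; cv2.imwrite('pics/s7z.png',cv2.resize(a,None,fx=8,fy=8,interpolation=cv2.INTER_CUBIC))"
```

```text
clock: 11.55
ee_pos: [0.5455, 0.1244, 0.0843]
eef_rot: [[-0.0, -0.806, 0.592], [0.0, 0.592, 0.806], [-1.0, 0.0, -0.0]]
ft_force: [-0.0, -0.2, -4.6]
width: 0.0197
t 11.55 theta(yaw) -115.78332358548471 theta(pos) -115.65734591227165 rad 0.06979144676533168 z 0.08430019065064522 F tool [ 4.6402 -0.1174 -0.1618] torque [-0.0475  0.0154  0.0131]
clock: 11.88
ee_pos: [0.5487, 0.1223, 0.0843]
eef_rot: [[0.0, -0.836, 0.549], [-0.0, 0.549, 0.836], [-1.0, -0.0, 0.0]]
ft_force: [-0.3, -0.8, -4.6]
width: 0.0194
t 11.8833 theta(yaw) -112.81246718345629 theta(pos) -112.54247107072854 rad 0.06975408310417992 z 0.08432691685899786 F tool [ 4.5512 -0.181  -0.8623] torque [0.0053 0.0661 0.0202]
```

View pics/s7z.png

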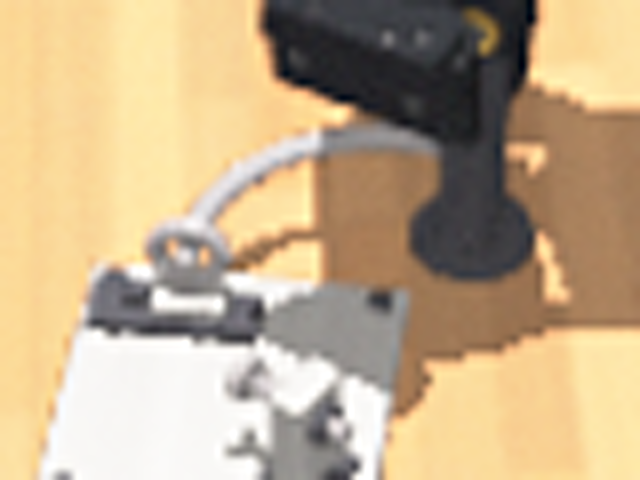

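The tip is centred in the hole at (187,250) in the crop, and there is no side force. I'll go on.

```bash
python3 -m creep '[[0,-0.00183,0.00006,-0.02618,0,0,0],[0,-0.00183,0.00006,-0.02618,0,0,0],[0,-0.00183,0.00006,-0.02618,0,0,0],[0,-0.00183,0.00006,-0.02618,0,0,0],[0,-0.00183,0.00006,-0.02618,0,0,0]]'; python3 c.py; python3 -m creep '[[0,-0.00183,0.00006,-0.02618,0,0,0],[0,-0.00183,0.00006,-0.02618,0,0,0],[0,-0.00183,0.00006,-0.02618,0,0,0],[0,-0.00183,0.00006,-0.02618,0,0,0],[0,-0.00183,0.00006,-0.02618,0,0,0]]'; python3 c.py
```

```text
clock: 12.35
ee_pos: [0.5566, 0.1181, 0.0843]
eef_rot: [[-0.0, -0.9, 0.435], [-0.0, 0.435, 0.9], [-1.0, 0.0, -0.0]]
ft_force: [-0.6, 0.6, -4.0]
width: 0.0198
t 12.35 theta(yaw) -105.3150811465736 theta(pos) -105.20645326720702 rad 0.06971341290939397 z 0.08429967506901627 F tool [3.9806 0.8059 0.3088] torque [-0.0582  0.0507 -0.01  ]
clock: 12.77
ee_pos: [0.5651, 0.1147, 0.0843]
eef_rot: [[-0.0, -0.949, 0.314], [-0.0, 0.314, 0.949], [-1.0, 0.0, -0.0]]
ft_force: [0.1, -0.6, -4.7]
width: 0.0198
t 12.7667 theta(yaw) -97.81876920314748 theta(pos) -97.68339250863495 rad 0.06972347192832354 z 0.08426822976404798 F tool [ 4.7484 -0.2588 -0.5895] torque [-0.0114  0.0952  0.0041]
```

```bash
python3 -m creep '[[0,-0.00183,0.00005,-0.02618,0,0,0],[0,-0.00183,0.00005,-0.02618,0,0,0],[0,-0.00183,0.00005,-0.02618,0,0,0],[0,-0.00183,0.00005,-0.02618,0,0,0],[0,-0.00183,0.00005,-0.02618,0,0,0]]'; python3 c.py; python3 -m creep '[[0,-0.00183,0.00005,-0.02618,0,0,0],[0,-0.00183,0.00005,-0.02618,0,0,0],[0,-0.00183,0.00005,-0.02618,0,0,0],[0,-0.00183,0.00005,-0.02618,0,0,0],[0,-0.00183,0.00005,-0.02618,0,0,0]]'; python3 c.py; python3 -m creep '[[0,-0.00183,0.00005,-0.02618,0,0,0],[0,-0.00183,0.00005,-0.02618,0,0,0],[0,-0.00183,0.00005,-0.02618,0,0,0],[0,0,0,0,0,0,0],[0,0,0,0,0,0,0]]'; python3 c.py
python3 -c "
from h import *
for n in ['side','wrist']:
  s=snap(n,n+'8')
im,d,K,V=load('side8'); a=im[165:240,220:300]; cv2.imwrite('pics/s8z.png',cv2.resize(a,None,fx=8,fy=8,interpolation=cv2.INTER_CUBIC))"
```

```text
clock: 13.18
ee_pos: [0.574, 0.1126, 0.0843]
eef_rot: [[-0.0, -0.982, 0.188], [-0.0, 0.188, 0.982], [-1.0, 0.0, -0.0]]
ft_force: [0.4, 0.1, -3.2]
width: 0.0197
t 13.1833 theta(yaw) -90.31619169995419 theta(pos) -90.1678713747287 rad 0.06971935453443513 z 0.08428527676961957 F tool [ 3.1937 -0.3714  0.1366] torque [0.0011 0.0104 0.0139]
clock: 13.6
ee_pos: [0.5831, 0.1116, 0.0843]
eef_rot: [[-0.0, -0.998, 0.058], [-0.0, 0.058, 0.998], [-1.0, 0.0, -0.0]]
ft_force: [-0.5, 1.5, -4.4]
width: 0.0197
t 13.6 theta(yaw) -82.81790069976441 theta(pos) -82.64768936471143 rad 0.0697701122831091 z 0.08425724810723262 F tool [4.4055 0.572  1.4659] torque [0.0364 0.0071 0.0011]
clock: 14.02
ee_pos: [0.5885, 0.1116, 0.0842]
eef_rot: [[-0.0, -1.0, -0.019], [-0.0, -0.019, 1.0], [-1.0, 0.0, -0.0]]
ft_force: [-0.2, -0.2, -4.2]
width: 0.0199
t 14.0167 theta(yaw) -78.42887267260033 theta(pos) -78.21575004548833 rad 0.06975725117734785 z 0.0842291290743202 F tool [ 4.2051  0.1651 -0.1827] torque [-0.0218  0.0674 -0.0286]
```

View pics/s8z.png

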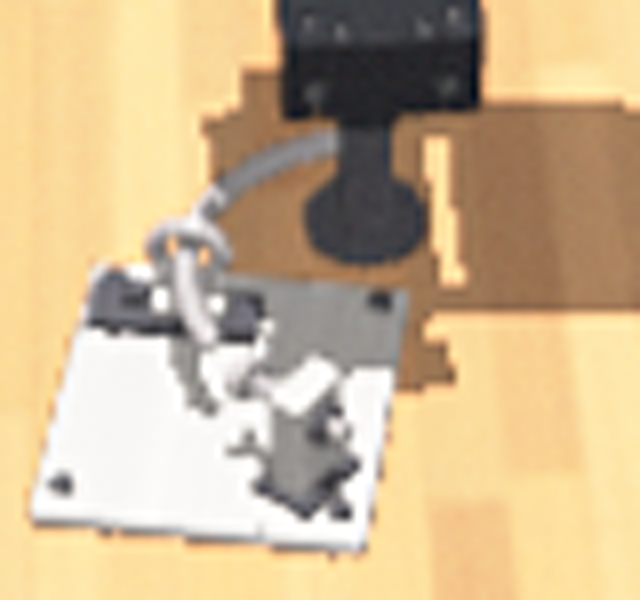

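View pics/wrist8.png

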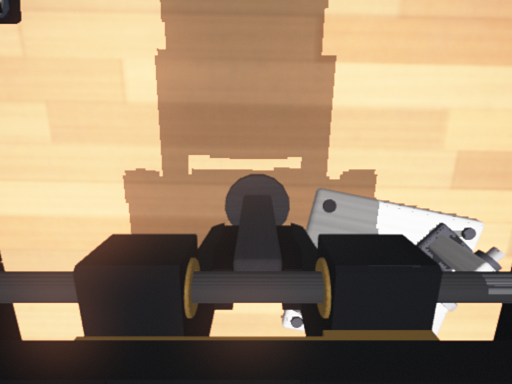

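```bash
for k in 1 2; do python3 -m creep '[[0,-0.00122,0.00003,-0.01745,0,0,0],[0,-0.00122,0.00003,-0.01745,0,0,0],[0,-0.00122,0.00003,-0.01745,0,0,0]]'; python3 c.py; done; for k in 1 2 3; do python3 -m creep '[[0,-0.00031,0,-0.00436,0,0,0],[0,-0.00031,0,-0.00436,0,0,0]]' >/dev/null; python3 c.py; done
```

```text
clock: 14.37
ee_pos: [0.5923, 0.1118, 0.0844]
eef_rot: [[0.0, -0.997, -0.073], [-0.0, -0.073, 0.997], [-1.0, -0.0, -0.0]]
ft_force: [-0.2, -0.6, -4.7]
width: 0.0197
t 14.3667 theta(yaw) -75.28611166379737 theta(pos) -75.03150000469888 rad 0.06981249552627312 z 0.08437479428004044 F tool [ 4.6843  0.2494 -0.601 ] torque [-0.0141  0.0034 -0.0242]
clock: 14.62
ee_pos: [0.596, 0.1122, 0.0843]
eef_rot: [[-0.0, -0.992, -0.126], [0.0, -0.126, 0.992], [-1.0, 0.0, 0.0]]
ft_force: [0.5, 0.9, -4.0]
width: 0.0195
t 14.6167 theta(yaw) -72.28432867043017 theta(pos) -72.02399183549996 rad 0.06980150290612144 z 0.08429270412645559 F tool [ 3.9783 -0.6003  0.8498] torque [-0.0349  0.079   0.009 ]
t 14.7833 theta(yaw) -71.8583194346665 theta(pos) -71.5948510898577 rad 0.06981609876209316 z 0.08428852333917852 F tool [5.1628 0.3288 0.4565] torque [-0.0449  0.0431  0.0806]
t 14.95 theta(yaw) -71.36309164270139 theta(pos) -71.12496693636834 rad 0.06980809001974 z 0.08430528854748673 F tool [4.7626 0.4572 0.226 ] torque [-0.0026  0.0891  0.0352]
t 15.1167 theta(yaw) -70.86379247080338 theta(pos) -70.60041443015659 rad 0.06985491996320654 z 0.08435623187292712 F tool [4.3683 0.1598 0.2136] torque [-0.0121  0.0537 -0.0132]
```

```bash
python3 -m creep '[[0,-0.00031,0,-0.00436,0,0,0],[0,-0.00031,0,-0.00436,0,0,0],[0,-0.00031,0,-0.00436,0,0,0]]' >/dev/null; python3 c.py; python3 -m creep '[[0,-0.00031,0,-0.00436,0,0,0],[0,-0.00031,0,-0.00436,0,0,0]]' >/dev/null; python3 c.py; python3 -m creep '[[0,-0.00031,0,-0.00436,0,0,0],[0,-0.00031,0,-0.00436,0,0,0]]' >/dev/null; python3 c.py
```

```text
t 15.3667 theta(yaw) -70.10968689318193 theta(pos) -69.82716519084964 rad 0.06986285685474303 z 0.0843365150253975 F tool [ 4.8756 -0.2415  0.0361] torque [ 0.0229 -0.0117  0.0039]
t 15.5333 theta(yaw) -69.61264181675689 theta(pos) -69.33006195290157 rad 0.0698908809850607 z 0.08431613891270137 F tool [4.3005 0.0029 0.1168] torque [0.0131 0.0281 0.0227]
t 15.7 theta(yaw) -69.113493431806 theta(pos) -68.81211993398686 rad 0.06988897224839709 z 0.08430313796995638 F tool [ 3.9853  0.0825 -0.7995] torque [ 0.0017  0.0322 -0.028 ]
```

```bash
python3 -m creep '[[0,-0.00031,0,-0.00436,0,0,0],[0,-0.00031,0,-0.00436,0,0,0]]' >/dev/null; python3 c.py; python3 -m creep '[[0,-0.00031,0,-0.00436,0,0,0],[0,-0.00031,0,-0.00436,0,0,0]]' >/dev/null; python3 c.py
python3 -c "
from h import *
s=snap('side','side9')
im,d,K,V=load('side9'); a=im[165:240,220:300]; cv2.imwrite('pics/s9z.png',cv2.resize(a,None,fx=8,fy=8,interpolation=cv2.INTER_CUBIC))"
```

```text
t 15.8667 theta(yaw) -68.60942847506487 theta(pos) -68.30253559933735 rad 0.0699088164137196 z 0.0843018972773038 F tool [ 4.6697  1.4781 -0.4235] torque [ 0.0032 -0.0552  0.0099]
t 16.0333 theta(yaw) -68.11022781235893 theta(pos) -67.78279966715866 rad 0.06993377063751503 z 0.08433280117229065 F tool [ 4.3321 -0.2719 -0.8605] torque [-0.0183  0.0236  0.0476]
```

View pics/s9z.png

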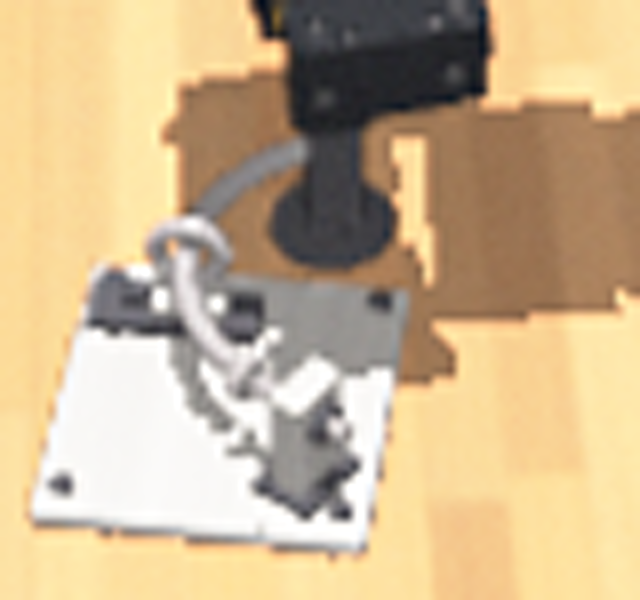

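```bash
python3 -m creep '[[0,-0.00025,0,-0.0035,0,0,0],[0,-0.00025,0,-0.0035,0,0,0]]' >/dev/null; python3 c.py; python3 -m creep '[[0,-0.00025,0,-0.0035,0,0,0],[0,-0.00025,0,-0.0035,0,0,0]]' >/dev/null; python3 c.py; python3 -m creep '[[0,-0.00025,0,-0.0035,0,0,0],[0,-0.00025,0,-0.0035,0,0,0]]' >/dev/null; python3 c.py
```

```text
t 16.25 theta(yaw) -67.72240287345583 theta(pos) -67.39726127036023 rad 0.06994906358286201 z 0.08431309655700979 F tool [ 3.729   0.5666 -0.8904] torque [-0.0636  0.0424 -0.0014]
t 16.4167 theta(yaw) -67.31404183799474 theta(pos) -66.97671338624663 rad 0.06992530533049211 z 0.08431213777190208 F tool [ 4.6842 -0.2045  0.4542] torque [0.0303 0.0269 0.0249]
t 16.5833 theta(yaw) -66.91448972074988 theta(pos) -66.56591460017778 rad 0.0699711969127004 z 0.08429771732350771 F tool [3.9782 0.0478 0.0871] torque [ 0.0627  0.0634 -0.0062]
```

```bash
python3 -m creep '[[0,-0.00025,0,-0.0035,0,0,0],[0,-0.00025,0,-0.0035,0,0,0]]' >/dev/null; python3 c.py; python3 -m creep '[[0,-0.00025,0,-0.0035,0,0,0],[0,-0.00025,0,-0.0035,0,0,0]]' >/dev/null; python3 c.py; python3 -m creep '[[0,-0.00025,0,-0.0035,0,0,0],[0,-0.00025,0,-0.0035,0,0,0]]' >/dev/null; python3 c.py
```

```text
t 16.75 theta(yaw) -66.51293746249677 theta(pos) -66.17849943478181 rad 0.06995279829381182 z 0.08428155244469128 F tool [3.5895 0.5323 0.256 ] torque [-0.0105  0.0136  0.027 ]
t 16.9167 theta(yaw) -66.11146861041901 theta(pos) -65.74888179140719 rad 0.0699818107706263 z 0.08432464252570787 F tool [ 3.8573  0.5135 -0.0069] torque [-0.0544  0.0463 -0.0166]
t 17.0833 theta(yaw) -65.71137571732731 theta(pos) -65.33276773026576 rad 0.0699729498658696 z 0.08432670502076195 F tool [ 4.8954 -0.0456  0.2905] torque [0.0307 0.0512 0.0035]
```

```bash
python3 -m creep '[[0,-0.00025,0,-0.0035,0,0,0],[0,-0.00025,0,-0.0035,0,0,0]]' >/dev/null; python3 c.py; python3 -m creep '[[0,-0.00025,0,-0.0035,0,0,0],[0,-0.00025,0,-0.0035,0,0,0]]' >/dev/null; python3 c.py; python3 -m creep '[[0,-0.00025,0,-0.0035,0,0,0],[0,-0.00025,0,-0.0035,0,0,0]]' >/dev/null; python3 c.py
```

```text
t 17.25 theta(yaw) -65.30833031556558 theta(pos) -64.93823006066958 rad 0.06999184681722852 z 0.08433002079521011 F tool [ 3.8997  0.3945 -1.0899] torque [-0.026   0.0047 -0.0192]
t 17.4167 theta(yaw) -64.91230674176583 theta(pos) -64.50214682691352 rad 0.07014326068405739 z 0.0843594913630627 F tool [ 4.2197  0.0773 -0.5426] torque [-0.1954 -0.0361 -0.0746]
t 17.5833 theta(yaw) -64.51969045176696 theta(pos) -64.05920293970948 rad 0.07032992664685613 z 0.08439979727253584 F tool [ 4.6461 -0.78   -2.855 ] torque [-0.3798 -0.1363 -0.1464]
```

That is contact, about 3 N in the expected direction. I'll press a little more and hold.

```bash
python3 -m creep '[[0,-0.00025,0,-0.0035,0,0,0],[0,0,0,0,0,0,0]]' >/dev/null; python3 c.py; python3 -m creep '[[0,-0.0002,0,-0.0025,0,0,0],[0,0,0,0,0,0,0]]' >/dev/null; python3 c.py;python3 -m creep '[[0,0,0,0,0,0,0]]' >/dev/null; python3 c.py;
```

```text
t 17.75 theta(yaw) -64.327963220613 theta(pos) -63.846820178280936 rad 0.07038678055710672 z 0.0844028255086413 F tool [ 3.8241  0.2466 -2.955 ] torque [-0.6407 -0.1196 -0.2205]
t 17.9167 theta(yaw) -64.19097740679325 theta(pos) -63.701234277763845 rad 0.07037350501296813 z 0.0844117047285577 F tool [ 3.9236  0.7551 -3.8131] torque [-0.7575 -0.1396 -0.2464]
t 18.0 theta(yaw) -64.19955650199624 theta(pos) -63.716070873387764 rad 0.07029071071933198 z 0.08438467484991588 F tool [ 4.0417  0.1575 -4.9171] torque [-0.7978 -0.1238 -0.3034]
```

```bash
for k in 1 2 3 4 5; do python3 -m creep '[[0,0,0,0,0,0,0]]' >/dev/null; python3 c.py; done
```

```text
t 18.0833 theta(yaw) -64.19394520718734 theta(pos) -63.73264978992033 rad 0.07024737337075698 z 0.08436044823183152 F tool [ 4.2429  0.2107 -3.9994] torque [-0.8052 -0.1791 -0.2408]
t 18.1667 theta(yaw) -64.19406919597618 theta(pos) -63.74250206055116 rad 0.07022797723754559 z 0.08437726105714226 F tool [ 3.4759 -0.4752 -5.2324] torque [-0.8146 -0.1797 -0.2719]
t 18.25 theta(yaw) -64.19233903946457 theta(pos) -63.750423599279046 rad 0.07019325116383351 z 0.08435220766314078 F tool [ 3.5914 -0.578  -4.3363] torque [-0.8673 -0.2235 -0.2733]
t 18.3333 theta(yaw) -64.18948295771769 theta(pos) -63.75616158649321 rad 0.07019199566881239 z 0.08437448616662388 F tool [ 4.1377 -0.1872 -5.0559] torque [-0.8971 -0.1472 -0.2579]
t 18.4167 theta(yaw) -64.18990742891795 theta(pos) -63.770238085771425 rad 0.07018250201643661 z 0.08433512937728649 F tool [ 4.3394  0.2432 -5.0987] torque [-0.876  -0.207  -0.2892]
```

The stop has been pressed at about 4.5 N for over 0.6 s. Next I'll relieve the load slightly, set the foot down and release.

```bash
python3 -m creep '[[0,0.0004,0,0.006,0,0,0],[0,0.0004,0,0.006,0,0,0],[0,0,0,0,0,0,0],[0,0,0,0,0,0,0]]' >/dev/null; python3 c.py; python3 -m creep '[[0.0003,0,0,0,0,0,0],[0.0003,0,0,0,0,0,0],[0,0,0,0,0,0,0]]' >/dev/null; python3 c.py;python3 -m creep '[[0.0002,0,0,0,0,0,0],[0,0,0,0,0,0,0]]' >/dev/null; python3 c.py
```

```text
t 18.75 theta(yaw) -64.86095872020698 theta(pos) -64.434543922232 rad 0.06978032652294396 z 0.08429067199575757 F tool [ 4.5525 -0.2905 -2.1744] torque [-0.4631 -0.0993 -0.1222]
t 19.0 theta(yaw) -64.86660239681596 theta(pos) -64.33638620757034 rad 0.06980141449673612 z 0.08375604009177877 F tool [ 3.7399 -0.8619 -2.1562] torque [-0.1826 -0.2029 -0.1429]
t 19.1667 theta(yaw) -64.8737893139354 theta(pos) -64.30702653879156 rad 0.06985870302788072 z 0.08359799849004262 F tool [ 3.3244 -0.9339 -1.0855] torque [-0.0466 -0.2136 -0.1586]
```

```bash
python3 -m creep '[[0.0003,0,0,0,0,0,0],[0,0,0,0,0,0,0]]' >/dev/null; python3 c.py;python3 -m creep '[[0.0003,0,0,0,0,0,0],[0,0,0,0,0,0,0]]' >/dev/null; python3 c.py
```

```text
t 19.3333 theta(yaw) -64.87074897819704 theta(pos) -64.2770407383767 rad 0.06989967967463157 z 0.08358899136342639 F tool [ 0.7236  0.4453 -0.7877] torque [ 0.0606 -0.0279 -0.1304]
t 19.5 theta(yaw) -64.87028149235122 theta(pos) -64.23576500438996 rad 0.0699189292766092 z 0.08356300597505932 F tool [-4.7132  0.5912 -0.6972] torque [ 0.1331  0.2253 -0.1417]
```

```bash
python3 -m creep '[[-0.0002,0,0,0,0,0,0],[0,0,0,0,0,0,0.1],[0,0,0,0,0,0,0.24],[0,0,0,0,0,0,0.28],[0,0,0,0,0,0,0.32],[0,0,0,0,0,0,0.4],[0,0,0,0,0,0,0.5],[0,0,0,0,0,0,0.5]]'; python3 c.py
python3 -c "
from h import *
s=snap('side','side10')
im,d,K,V=load('side10'); a=im[150:240,210:300]; cv2.imwrite('pics/s10z.png',cv2.resize(a,None,fx=6.5,fy=6.5,interpolation=cv2.INTER_CUBIC))"
```

```text
clock: 20.17
ee_pos: [0.605, 0.1139, 0.083]
eef_rot: [[-0.0, -0.968, -0.253], [-0.0, -0.253, 0.968], [-1.0, 0.0, 0.0]]
ft_force: [0.0, 1.0, 0.4]
width: 0.0435
t 20.1667 theta(yaw) -64.87004573188624 theta(pos) -64.44733409376458 rad 0.07000683358688366 z 0.08302020847643525 F tool [-0.3533 -0.2668  0.9794] torque [ 0.027  -0.0124 -0.0082]
```

View pics/s10z.png

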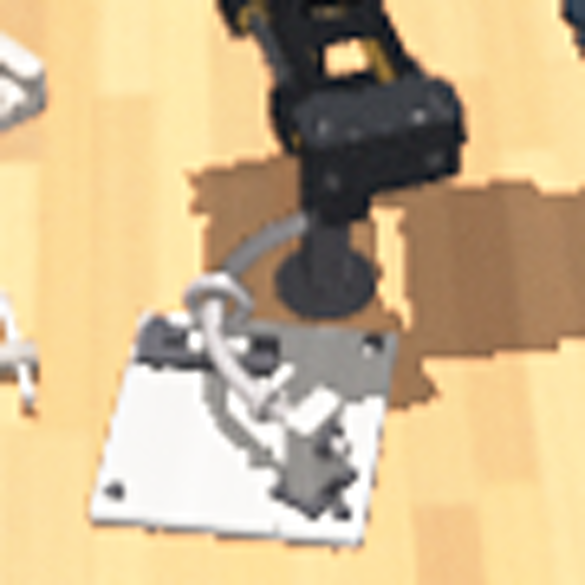

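The fingers are clear of the post and the hook is standing. I'll raise the gripper.

```bash
python3 -m creep '[[-0.005,0,0,0,0,0,0.5],[-0.01,0,0,0,0,0,0.5],[-0.02,0,0,0,0,0,0.5],[-0.02,0,0,0,0,0,0.5],[-0.025,0,0,0,0,0,0.5],[-0.025,0,0,0,0,0,0.5],[-0.025,0,0,0,0,0,0.5],[-0.01,0,0,0,0,0,0.5]]'; python3 -m creep '[[0,0.03,0,0,0,0,0.5],[0,0.03,0,0,0,0,0.5],[0,0.03,0,0,0,0,0.5],[0,0.03,0,0,0,0,0.5],[0,0.03,0,0,0,0,0.5],[0,0.03,0,0,0,0,0.5],[0,0,0,0,0,0,0.5],[0,0,0,0,0,0,0.5]]'
python3 -c "
from h import *
for n in ['side','top','wrist']: s=snap(n,n+'11')
print(s['ee_pos'],s['ft_force'])
for n,(r,c) in dict(side11=((150,240),(210,300)),top11=((150,220),(200,290))).items():
  im,d,K,V=load(n); a=im[r[0]:r[1],c[0]:c[1]]; cv2.imwrite('pics/'+n+'z.png',cv2.resize(a,None,fx=6.5,fy=6.5,interpolation=cv2.INTER_CUBIC))"
```

```text
clock: 20.88
ee_pos: [0.6059, 0.114, 0.2277]
eef_rot: [[0.006, -0.968, -0.253], [-0.0, -0.253, 0.968], [-1.0, -0.006, -0.002]]
ft_force: [-0.0, 1.3, 0.4]
width: 0.0447
clock: 21.55
ee_pos: [0.4304, 0.0684, 0.2236]
eef_rot: [[0.001, -0.968, -0.252], [-0.0, -0.252, 0.968], [-1.0, -0.001, -0.0]]
ft_force: [0.9, 0.8, 0.0]
width: 0.0442
[0.4317 0.0685 0.2234] [ 0.8852  0.4942 -0.259 ]
```

View pics/side11z.png

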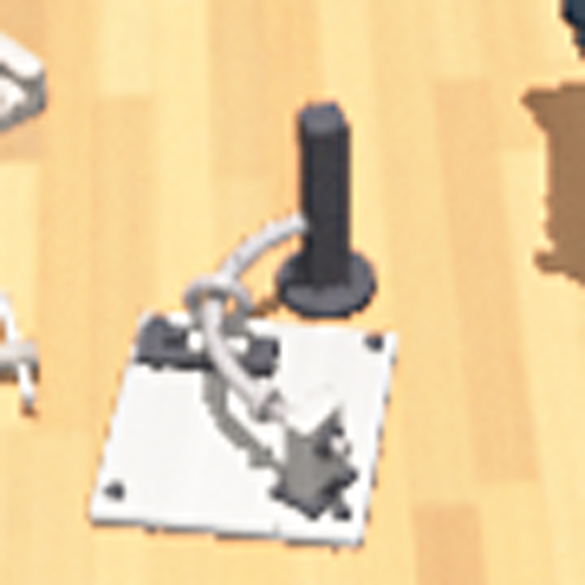

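View pics/top11z.png

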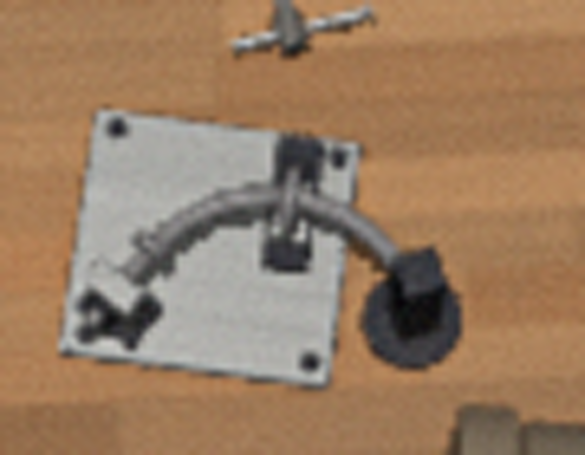

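View pics/top11.png

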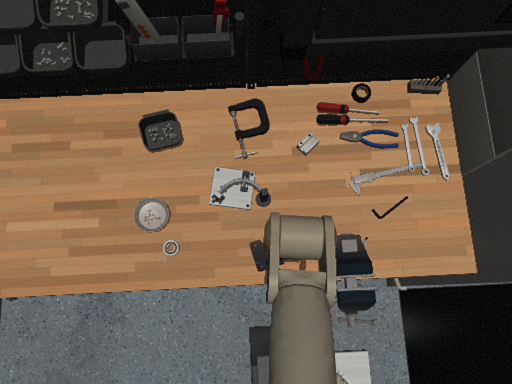

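```bash
python3 - <<'E'
from h import *
from station import ctrl
im,d,K,V=load("top11"); f=lambda x,y:(200+(x+.5)/6.5-.5,150+(y+.5)/6.5-.5)
p=ray(*f(418,275),.106,K,V)[:2]; q=ray(*f(411,320),.004,K,V)[:2]; print("post top",p,"foot",q)
O=np.array([.5894,.1793]);a=np.radians(-10.4);R=np.array([[np.cos(a),-np.sin(a)],[np.sin(a),np.cos(a)]])
print("jig frame foot mm",1e3*R.T@(q-O),"expected",np.array([-4.2,0])+70*np.array([np.cos(np.radians(-64.2)),np.sin(np.radians(-64.2))]))
for n,(u,v) in dict(dish=(152,214),bearing=(171,248),block=(308,143)).items():
    d0=cv2.imread("pics/top0.png")[v-25:v+25,u-25:u+25].astype(int); print(n,"max diff",np.abs(im[v-25:v+25,u-25:u+25].astype(int)-d0).max())
ctrl.sign_off()
E
```

```text
post top [0.6032 0.1146] foot [0.6045 0.1141]
jig frame foot mm [ 26.6161 -61.4014] expected [ 26.2662 -63.0223]
dish max diff 16
bearing max diff 19
block max diff 98
the job is handed in; nothing more can be done
```

```bash
python3 - <<'E'
from h import *
a,_,_,_=load("top0");b,_,_,_=load("top11")
D=np.abs(a.astype(int)-b).max(2)[118:168,283:333]; v,u=np.where(D>30); print(len(u),u.min()+283,u.max()+283,v.min()+118,v.max()+118)
E
```

```text
25 327 332 162 167
```

The hook is loaded in the jig and the job is handed in, at about 22 s of the 70 s allowed; no verdict was reported.

- **Insertion:** I gripped the post and measured the ring about 4 mm off its mean place, towards the jig's -x. I then led the bar through on an arc shifted by that amount. No clear contact with the ring showed above the sensor noise of about 1 N.
- **Pressing:** The tip touched the screw with the post at about -65°. I pressed for about 0.7 s; the wrist sensor read 3–5 N. After backing off slightly, I set the foot down, released the hook and withdrew.
- **Final position:** In the last top and side pictures the hook stands on its foot, with its bar through the ring and its tip at the screw.
    - The foot lies within about 2 mm of where I expected it.
    - I work out the tip centre at about 6.5 mm before the mean face and 3 mm off the axis, and the waist about 7 mm from the ring's mean centre. All three are within limits.
- **Bystanders:** The bearing and dish look unchanged in the top view. The block's patch did differ, but only in a corner where the hook's tip had first been; the block's own pixels are unchanged.
- **Unresolved:** While pressing, the sideways force did not match a pure push on the screw. Friction on the screw face fits best, with about 4–5 N on the screw. A light touch on the ring (about 3 N, with 6–7 N on the screw) would also nearly fit, and is still under the 12 N limit.

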